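# Set up a gift display on a sweet shop counter

## Robot

A 7-joint arm with a two-finger parallel gripper is mounted at the origin on the work surface. World frame = base frame: x ahead of the robot, y to its left, z up, the work surface at z = 0. Lengths are in m, angles in rad, forces in N, time in s.
With the tool pointing down it reaches from about 0.35 to 0.9 m from the base axis. Payload 7.2 kg.
Tool frame: the origin (TCP) lies at the very end of the fingers, on their centre line; the grasp point (between the pads) lies 19 mm behind it (ctrl.hold_point_z is the distance from the TCP to the grasp point, in m); z points along the fingers, y is the direction in which the jaws open and shut (so a half turn about z gives the same grasp; the last joint's range is limited). The gripper opens to 88 mm and grips with 3 to 60 N. Pads are 20 mm wide; open, the fingers measure 115 mm over their backs; the gripper's body (75 mm by 178 mm) begins 61 mm behind the grasp point.
Start: joints at [-0.068, 0.411, -0.013, 1.596, 0.006, 1.134, -0.082], TCP at [0.625, -0, 0.223] pointing down, gripper open.
Joint ranges: [-2.95, 2.95], [-0.29, 1.99], [-1.47, 1.44], [0.14, 2.54], [-1.03, 4.17], [0.13, 1.85], [-2.86, 2.86]. Speed limits (rad/s): [2.39, 2.39, 3.01, 3.01, 3.14, 3.14, 3.14].

## Interface

Orientations are given as [roll, pitch, yaw] about the fixed x, y, z axes, in that order (R = Rz(yaw) Ry(pitch) Rx(roll)).
In Python, from cell import ctrl gives the robot as it stands.
- The arm moves only by the tool drive_tool, never from a script. Its argument "targets" is a list of rows, each a list of 4 numbers: the shift along the tool's x, y, z in cm, then the turn about the tool's z in rad. In form: [[dx, dy, dz, roll], ...]. A call has 1 to 12 rows; each row is the pose to reach, as a shift and turn from the pose commanded when the call began, along the tool's axes at that moment; what a row does not reach only later rows make up. A row lasts 1/10 s, in which the tool goes at most 50 mm and 8.59 degrees, less where a joint would pass 70% of its speed; a pose out of reach is approached as far as the arm can. A call with a gripper value outside its range is refused whole. "fingers" is the closure, from -1 (fully open) to 1 (shut), set as the call begins (left out, the last holds). The fingers move at their own pace and stop on an object; "newtons" is the grip in N (left out, the last holds). Time passes only in rows, so rows that repeat a pose let the fingers close. It gives the time, the measured TCP pose, the force and the opening at its end, in the units of the state.
- ctrl.get_obs(): the state, without advancing time (a new reading comes with each control period).
- ctrl.read_camera(name): name is "scene" or "side" or "wrist"; returns a dict with "img" (400x640x3 uint8, red, green, blue), "depth" (400x640 float32, m along the optical axis (not along the pixel's ray), 0 where there is no reading), "camera_matrix" (3x3 intrinsics, pixels), "R" (3x3) and "t" (3): a world point X has camera coordinates R X + t. Camera axes: x right, y down, z forward; pixel columns grow to the right and rows downward; lengths in m; the calibration is good to about 2 mm. The wrist camera is an equidistant fisheye: a pixel r from the principal point sees the ray r / f radians off the axis. A picture is of the moment at which its call begins.
- ctrl.close_job(): hands the job in, once; it reports no verdict.
Trained networks look in a picture, given as the dict that the camera call returned (one of the last four; its "shot" number tells which), for a name from the list of things; names that differ only in an ending like _2 or _b are one class to them, and where a whole thing is asked for, a point or a joint stands for the part that bears it (a point fixed in the world has none). Each returns a list of dicts, best first, with "score" (0 to 1); they miss things now and then, are a little off and sometimes report something else, mostly with a low value. They report only what shows in the picture. A call takes as long as a camera call. They do not tell look-alikes from the thing itself.
- ctrl.cut_out(picture, name): "region" (400x640 bool, what is visible of it).
- ctrl.landmark_of(picture, name): "position" ([x, y, z] in m, in world coordinates, good to about 4 mm: a listed point, or the origin of a listed thing).
The state is a dict: "clock": time; "joint_positions": joint angles; "dq": joint speeds; "tau": joint torques, N m; "position": TCP position; "orientation": TCP orientation; "force": force on the tool from outside, world axes, zero at the start; "ft_torque": the same for the moment, N m; "grip_width": finger opening in m.
Only numpy, scipy, OpenCV 4.12 (cv2) and the standard library are available. Lean on these libraries where they do the work, as an engineer would, in place of code of your own. Each camera call takes 0.05 s, during which the arm holds its last target.

## Task

Set up the little gift display on the sweet shop's counter: the square tin centred on the middle one of the three marble tiles, the jar centred on the tile to the left of it, the bottle centred on the tile to the right of it (left and right as seen from the robot looking out over the counter), and the small round tin centred on top of the square tin, all standing upright. Leave the bell, the dish and the card stand where they are.

Things in the scene. Friction and masses are not known exactly. Their poses are not given: they have to be found in the camera images.
- square_tin: closed plain tinplate (silvery) square tin with a dark seam around it, 60 x 60 x 34 mm high, about 0.16 kg, loose. Origin: centre of its underside, z up, x and y square to its sides
- round_tin: closed plain tinplate (silvery) small round tin with a dark seam around it, 48 mm in diameter, 30 mm high, about 0.10 kg, loose. Origin: centre of its underside, z up along its axis
- jar: squat round amber glass jar with a paper band and a white lid, 56 mm in diameter up to a height of 53 mm, lid 54 mm in diameter, 68 mm high in all, about 0.20 kg, loose. Origin: centre of its underside, z up along its axis
- bottle: small round green glass bottle with a paper band and a black cap; straight body 48 mm in diameter up to a height of 76 mm, then narrowing to the neck, cap 24 mm in diameter, 110 mm high in all, about 0.20 kg, loose. Origin: centre of its underside, z up along its axis
- tile_a: one of three identical square slabs of pale marble, 84 x 84 x 8 mm, fixed flat on the counter in a left-to-right row, some farther from the robot than others; which of the three is left, middle or right differs each time (find it from their y: left is larger y; the neighbours' y differ by at least 130 mm). Origin: centre of its underside, z up, x and y along its edges (it is turned by at most 11 degrees)
- tile_b: one of three identical square slabs of pale marble, 84 x 84 x 8 mm, fixed flat on the counter in a left-to-right row, some farther from the robot than others; which of the three is left, middle or right differs each time (find it from their y: left is larger y; the neighbours' y differ by at least 130 mm). Origin: centre of its underside, z up, x and y along its edges (it is turned by at most 11 degrees)
- tile_c: one of three identical square slabs of pale marble, 84 x 84 x 8 mm, fixed flat on the counter in a left-to-right row, some farther from the robot than others; which of the three is left, middle or right differs each time (find it from their y: left is larger y; the neighbours' y differ by at least 130 mm). Origin: centre of its underside, z up, x and y along its edges (it is turned by at most 11 degrees)
- bell: counter bell, brass dome on a black round foot of 58 mm diameter, 42 mm high; origin at the centre of its underside, z up. Loose; a bystander, not to be shifted
- dish: small white ceramic bowl, 58 mm in diameter, 24 mm high; origin at the centre of its underside, z up. Loose; a bystander, not to be shifted
- card_stand: dark wooden block 24 x 50 x 18 mm high holding a blank white card 46 mm wide and 3 mm thick that stands upright along the block's long (y) direction, 51 mm high in all; origin at the centre of its underside, z up. Loose; a bystander, not to be shifted
Mind the look-alikes: they are no part of the job. Several things look just like the jar: the one meant starts nearest to the robot's base.

How it is judged:
By the outcome, as a careful person would: the job done as asked, in the order asked, and still so for the second after the job is handed in, with the robot touching nothing.
It also fails if it takes over 106 s, if anything falls off the work surface, if the arm or the gripper's body presses on something with over 40 N, if the wrist force passes 120 N, or if a joint passes its speed limit or range.

## Working session

There is one attempt and no reset: what is moved stays moved. The work goes in short steps, Python scripts to look and compute and a tool call to move; the robot and the scene stay as the last step left them, time stands still between calls to the robot, and variables do not carry over. Pictures are saved under pics/ and viewed, and the job is handed in when it is done.

Besides the shell and the picture viewer there is one more tool, called after "Emit:" as name(argument=value, ...) on one line, values as JSON. drive_tool: Moves the arm, as the interface text tells. Its arguments: {"type":"object","properties":{"targets":{"type":"array","items":{"type":"array","items":{"type":"number"}}},"fingers":{"type":"number"},"newtons":{"type":"number"}},"required":["targets"]}

```bash
ls; mkdir -p pics; cat > h.py <<'E'
import numpy as np, cv2
from cell import ctrl
def save(c,n,crop=None,s=1):
    im=c["img"][:,:,::-1]
    if crop: im=im[crop[1]:crop[3],crop[0]:crop[2]]
    if s!=1: im=cv2.resize(im,None,fx=s,fy=s,interpolation=cv2.INTER_CUBIC)
    cv2.imwrite("pics/"+n,im)
def world(c,u,v,d):
    K=np.array(c["camera_matrix"]);R=np.array(c["R"]);t=np.array(c["t"])
    p=np.stack([(u-K[0,2])/K[0,0]*d,(v-K[1,2])/K[1,1]*d,d],-1)
    return (p-t)@R
def pw(c):
    v,u=np.mgrid[0:400,0:640]
    return world(c,u,v,c["depth"])
E
python3 - <<'E'
from h import *
for n in ["scene","side","wrist"]:
    c=ctrl.read_camera(n); save(c,n+"0.png"); print(n,c["shot"],np.round(c["camera_matrix"],1).tolist(),np.round(-np.array(c["R"]).T@np.array(c["t"]),3))
    for o in ["square_tin","round_tin","jar","bottle","tile_a","bell","dish","card_stand"]:
        print(o,[(round(d["score"],2),np.round(d["position"],3).tolist()) for d in ctrl.landmark_of(c,o)])
print(ctrl.get_obs())
E
```

```text
pics
scene 1 [[423.0, 0.0, 322.5], [0.0, 423.0, 202.6], [0.0, 0.0, 1.0]] [ 1.101 -0.204  0.959]
square_tin [(0.38, [0.485, 0.1, -0.006]), (0.35, [0.476, -0.328, 0.002])]
round_tin [(0.53, [0.482, -0.13, -0.001])]
jar [(0.85, [0.446, 0.333, -0.001]), (0.85, [0.554, 0.382, -0.005]), (0.85, [0.55, 0.479, -0.0]), (0.59, [0.456, 0.444, 0.0])]
bottle [(0.77, [0.474, -0.331, 0.0]), (0.59, [0.438, -0.227, 0.002])]
tile_a [(0.96, [0.586, 0.215, 0.001]), (0.94, [0.615, -0.21, 0.0]), (0.67, [0.631, -0.011, 0.002])]
bell [(0.79, [0.44, 0.221, 0.003])]
dish [(0.89, [0.438, -0.22, -0.002]), (0.2, [0.441, 0.219, 0.001])]
card_stand [(0.68, [0.453, 0.003, -0.001])]
side 2 [[511.3, 0.0, 313.5], [0.0, 511.3, 206.9], [0.0, 0.0, 1.0]] [0.343 1.028 1.057]
square_tin []
round_tin [(0.56, [0.482, -0.129, -0.003])]
jar [(0.95, [0.456, 0.447, 0.004]), (0.84, [0.554, 0.375, 0.001]), (0.72, [0.452, 0.338, -0.004]), (0.68, [0.549, 0.482, 0.001])]
bottle [(0.94, [0.475, -0.326, 0.007])]
tile_a [(0.94, [0.63, -0.017, 0.002]), (0.9, [0.587, 0.216, 0.006]), (0.88, [0.617, -0.209, 0.001])]
bell [(0.93, [0.439, 0.217
[... 467 characters left out ...]
])]
{'clock': 1.35, 'joint_positions': array([-0.06819339,  0.41108121, -0.01271138,  1.59619094,  0.00558122,
        1.13428285, -0.08219986]), 'dq': array([ 0.00018955,  0.00023936, -0.00068859,  0.0012526 ,  0.00062551,
       -0.00049779, -0.0018516 ]), 'tau': array([ 2.91115502e-04, -5.87745881e+01,  6.40765037e-01, -2.91380346e+01,
       -5.37218666e-02,  1.05345182e-02,  8.28596694e-05]), 'position': array([ 6.25014644e-01, -1.48112876e-06,  2.22668851e-01]), 'orientation': array([ 3.14152138e+00, -2.72567029e-05,  1.57080164e+00]), 'force': array([-0.90941608, -0.08553623,  0.41723582]), 'ft_torque': array([ 0.04696155, -0.01478605, -0.02051653]), 'grip_width': 0.08790281278965306}
```

View pictures.

View pics/scene0.png

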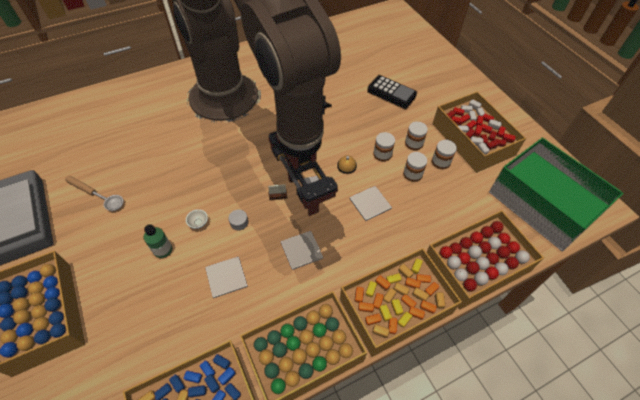

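View pics/side0.png

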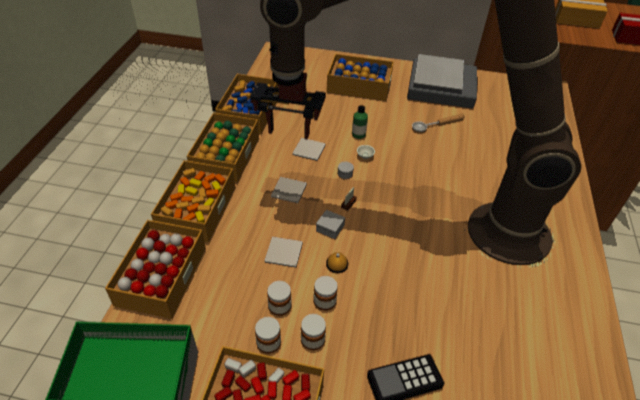

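View pics/wrist0.png

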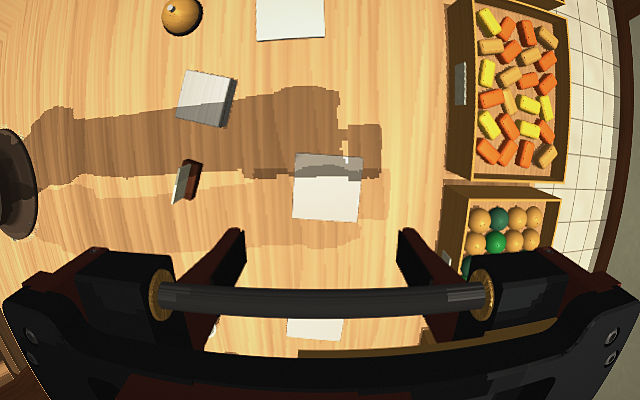

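```bash
cat > m.py <<'E'
from h import *
from scipy.optimize import least_squares
def circ(p):
    # min enclosing-ish: algebraic fit of hull
    h=cv2.convexHull((p*1000).astype(np.float32))[:,0]/1000
    (c,r)=cv2.minEnclosingCircle((p*1000).astype(np.float32)); return np.round(np.array(c)/1000,4),round(r/1000,4)
def ana(c,name,kind):
    W=pw(c)
    for d in ctrl.cut_out(c,name):
        if d["score"]<0.3: continue
        m=d["region"]&(c["depth"]>0)
        m=cv2.erode(m.astype(np.uint8),np.ones((2,2)))>0
        P=W[m]
        if len(P)<20: continue
        zt=np.percentile(P[:,2],95)
        T=P[abs(P[:,2]-np.median(P[P[:,2]>zt-0.006][:,2]))<0.004]
        vv,uu=np.nonzero(m)
        if kind=="c": r=circ(T[:,:2])
        else:
            q=cv2.minAreaRect((T[:,:2]*1000).astype(np.float32)); r=(np.round(np.array(q[0])/1000,4),np.round(q[1],1),round(q[2],1))
        print(name,round(d["score"],2),"px",int(uu.mean()),int(vv.mean()),"ztop",round(float(np.median(T[:,2])),4),"n",len(T),r)
E
python3 - <<'E'
from m import *
for n in ["scene","side"]:
    c=ctrl.read_camera(n); print(n)
    for o,k in [("square_tin","s"),("round_tin","c"),("jar","c"),("bottle","c"),("tile_a","s")]: ana(c,o,k)
E
```

```text
scene
square_tin 0.41 px 302 250 ztop 0.0069 n 876 (array([ 0.6344, -0.013 ]), array([81.6, 81.6]), 85.8)
square_tin 0.39 px 311 179 ztop 0.0324 n 42 (array([0.4637, 0.0994]), array([29.2, 14.2]), 85.9)
round_tin 0.87 px 238 219 ztop 0.0288 n 198 (array([ 0.4874, -0.125 ]), 0.0238)
jar 0.96 px 415 135 ztop 0.0666 n 190 (array([0.4575, 0.4466]), 0.0294)
jar 0.88 px 415 166 ztop 0.0666 n 212 (array([0.5561, 0.3761]), 0.0263)
jar 0.85 px 444 154 ztop 0.0667 n 194 (array([0.5544, 0.4763]), 0.0266)
jar 0.7 px 384 147 ztop 0.0668 n 187 (array([0.4514, 0.3385]), 0.0274)
bottle 0.89 px 157 241 ztop 0.1085 n 63 (array([ 0.477 , -0.3269]), 0.0112)
tile_a 0.85 px 226 277 ztop 0.0068 n 987 (array([ 0.6193, -0.2091]), array([82.2, 81.2]), 83.4)
tile_a 0.78 px 370 203 ztop 0.0068 n 734 (array([0.5874, 0.2162]), array([83.1, 85.5]), 1.6)
tile_a 0.68 px 301 250 ztop 0.0069 n 917 (array([ 0.6334, -0.0138]), array([83.9, 83.2]), 86.1)
side
square_tin 0.8 px 330 223 ztop 0.0343 n 282 (array([0.4814, 0.1041]), array([59.3, 55.1]), 74.5)
round_tin 0.71 px 345 170 ztop 0.0307 n 113 (array([ 0.478 , -0.1243]), 0.0247)
round_tin 0.54 px 309 149 ztop 0.0082 n 356 (array([ 0.6113, -0.2046]), 0.0531)
jar 0.87 px 325 292 ztop 0.068 n 306 (array([0.4486, 0.3379]), 0.0265)
jar 0.86 px 313 331 ztop 0.0677 n 369 (array([0.4541, 0.4457]), 0.027)
jar 0.83 px 279 298 ztop 0.0678 n 325 (array([0.5495, 0.3762]), 0.0277)
jar 0.8 px 268 334 ztop 0.0678 n 379 (array([0.5498, 0.4767]), 0.0266)
bottle 0.75 px 360 122 ztop 0.1097 n 20 (array([ 0.4742, -0.3264]), 0.0124)
tile_a 0.78 px 283 251 ztop 0.0079 n 682 (array([0.5835, 0.2147]), array([81.5, 84.5]), 2.4)
tile_a 0.71 px 288 189 ztop 0.0082 n 474 (array([ 0.6281, -0.0142]), array([85.6, 80.6]), 85.6)
tile_a 0.65 px 309 149 ztop 0.0083 n 370 (array([ 0.6122, -0.208 ]), array([84.8, 80.5]), 83.1)
```

```bash
python3 - <<'E'
import cv2
a=cv2.imread("pics/scene0.png")[110:230,160:480];b=cv2.imread("pics/side0.png")[140:350,240:400]
cv2.imwrite("pics/cropA.png",cv2.resize(a,None,fx=2.5,fy=2.5));cv2.imwrite("pics/cropB.png",cv2.resize(b,None,fx=2.5,fy=2.5))
E
```

```text
(no output)
```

View pics/cropA.png

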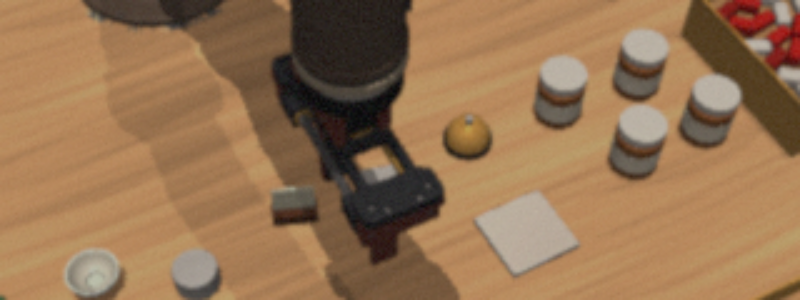

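View pics/cropB.png

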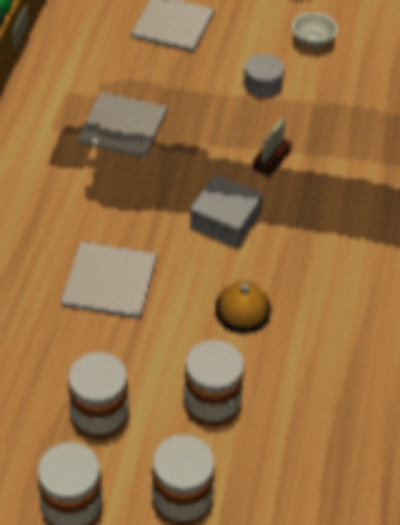

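```bash
cat >> m.py <<'E'
def wray(c,u,v):
    K=np.array(c["camera_matrix"]);x=(u-K[0,2])/K[0,0];y=(v-K[1,2])/K[1,1];th=np.hypot(x,y)+1e-12
    s=np.sin(th)/th
    return np.stack([x*s,y*s,np.cos(th)],-1)
def wplane(c,u,v,z):
    R=np.array(c["R"]);t=np.array(c["t"]);o=-R.T@t
    d=wray(c,np.asarray(u,float),np.asarray(v,float))@R
    return o+d*((z-o[2])/d[...,2])[...,None]
def wpw(c):
    v,u=np.mgrid[0:400,0:640]; r=wray(c,u,v); D=c["depth"]
    return (r*(D/np.maximum(r[...,2],1e-3))[...,None]-np.array(c["t"]))@np.array(c["R"])
def wana(c,name,kind,zexp):
    W=wpw(c)
    for d in ctrl.cut_out(c,name):
        if d["score"]<0.2: continue
        m=d["region"]&(c["depth"]>0); vv,uu=np.nonzero(m)
        P=W[m]; T=m&(abs(W[...,2]-zexp)<0.007)
        if T.sum()<30: print(name,"few",d["score"],np.median(P[:,2]));continue
        zt=np.median(W[T][:,2])
        cs,_=cv2.findContours(T.astype(np.uint8),cv2.RETR_EXTERNAL,cv2.CHAIN_APPROX_NONE)
        k=max(cs,key=cv2.contourArea)[:,0].astype(float)
        p=(wplane(c,k[:,0],k[:,1],zexp)[:,:2]*1000).astype(np.float32)
        if kind=="s":
            q=cv2.minAreaRect(p); r=(np.round(q[0],1),np.round(q[1],1),round(q[2],1))
        else:
            e=cv2.fitEllipse(p); q=cv2.minEnclosingCircle(p); r=(np.round(e[0],1),np.round(e[1],1),np.round(q[0],1),round(q[1],1))
        print(name,round(d["score"],2),"px",int(uu.mean()),int(vv.mean()),"zt",round(float(zt),4),r)
E
python3 - <<'E'
from m import *
c=ctrl.read_camera("wrist")
wana(c,"square_tin","s",.034);wana(c,"tile_a","s",.008)
print(ctrl.get_obs()["clock"])
E
```

```text
square_tin 0.64 px 205 97 zt 0.0344 (array([487.3, 100.8]), array([60.5, 62.1]), 73.8)
tile_a 0.81 px 289 19 zt 0.0084 (array([587.5, 196.8]), array([56.8, 87.6]), 87.6)
tile_a 0.76 px 315 328 zt 0.0087 (array([ 615.4, -234.5]), array([42.3, 85.4]), 89.1)
tile_a 0.63 px 326 187 zt 0.0086 (array([633.3, -15.7]), array([86.6, 86.2]), 86.6)
2.1
```

Emit:
drive_tool(targets=[[2,-3,0,0.07],[4,-6,2,0.14],[6,-9,4,0.21],[8,-11.5,6,0.283],[10.08,-13.77,8,0.283],[10.08,-13.77,8,0.283],[10.08,-13.77,8,0.283]], fingers=-1)

```text
clock: 2.8
position: [0.4873, 0.1011, 0.1428]
orientation: [3.141, 0.0, 1.289]
force: [0.2, -0.4, 0.3]
grip_width: 0.0877
```

```bash
python3 - <<'E'
from m import *
c=ctrl.read_camera("wrist");save(c,"w1.png")
wana(c,"square_tin","s",.034);wana(c,"tile_a","s",.008)
o=ctrl.get_obs();print(o["position"],o["orientation"])
E
```

```text
square_tin 0.74 px 317 195 zt 0.0345 (array([485.8, 102.4]), array([61.3, 59.9]), 75.2)
tile_a 0.77 px 467 239 zt 0.0085 (array([632.9,  -9.9]), array([78.9, 85.2]), 85.9)
tile_a 0.72 px 385 55 zt 0.0085 (array([587.3, 214.7]), array([84.5, 84.9]), 2.0)
[0.48872834 0.10005717 0.14340808] [ 3.13988258e+00 -6.25903526e-04  1.28638412e+00]
```

View pics/w1.png

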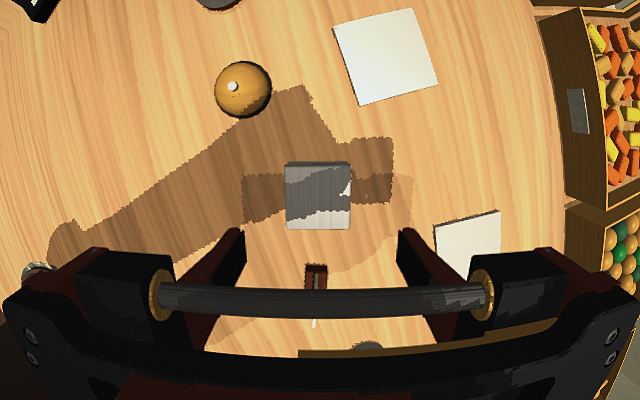

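Emit:
drive_tool(targets=[[0.03,-0.09,3,-0.01],[0.03,-0.09,7,-0.01],[0.03,-0.09,10,-0.01],[0.03,-0.09,12,-0.01],[0.03,-0.09,13.2,-0.01],[0.03,-0.09,13.7,-0.01],[0.03,-0.09,13.7,-0.01]])

```text
clock: 3.65
position: [0.487, 0.1011, 0.0057]
orientation: [3.141, 0.0, 1.297]
force: [-0.5, -0.0, 0.5]
grip_width: 0.088
```

Emit:
drive_tool(targets=[[0,0,0,0],[0,0,0,0],[0,0,0,0],[0,0,0,0],[0,0,0,0],[0,0,0,0],[0,0,0,0],[0,0,0,0]], fingers=1, newtons=20)

```text
clock: 4.45
position: [0.4866, 0.1015, 0.0062]
orientation: [3.141, -0.0, 1.298]
force: [-1.7, 0.4, 6.4]
grip_width: 0.0601
```

Emit:
drive_tool(targets=[[0,0,-2,0],[0,0,-6,0],[0,0,-10,0],[-3,3.5,-13,-0.05],[-6,7,-15.5,-0.1],[-9,10.5,-15.5,-0.15],[-12,14,-15.5,-0.214],[-14.5,17,-15.5,-0.214],[-15.8,18.25,-15.5,-0.214],[-15.8,18.25,-15.5,-0.214],[-15.8,18.25,-15.5,-0.214]])

```text
clock: 5.55
position: [0.6189, -0.0987, 0.16]
orientation: [-3.14, -0.001, 1.512]
force: [-0.2, 0.6, -1.9]
grip_width: 0.0598
```

```bash
python3 - <<'E'
from m import *
c=ctrl.read_camera("wrist");save(c,"w2.png")
wana(c,"square_tin","s",.18);wana(c,"tile_a","s",.008)
o=ctrl.get_obs();print(o["position"],o["orientation"],o["grip_width"])
E
```

```text
square_tin 0.67 px 320 241 zt 0.1823 (array([621.9, -70.5]), array([ 5.5, 60. ]), 86.6)
tile_a 0.82 px 328 105 zt 0.0085 (array([633.9, -14.9]), array([85.1, 83.8]), 86.3)
[ 0.61914077 -0.09776039  0.16068222] [-3.14113074e+00 -9.31257313e-04  1.51437608e+00] 0.0598898453148536
```

View pics/w2.png

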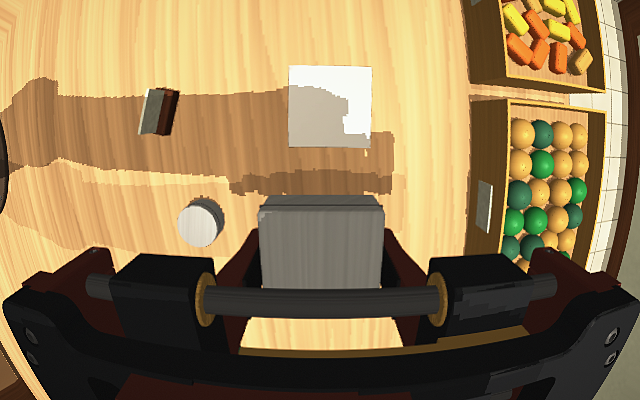

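```bash
python3 - <<'E'
from m import *
c=ctrl.read_camera("wrist");W=wpw(c)
for v in range(188,240,4): print(v,np.round(W[v,320],4), np.round(W[v,268],4))
for u in list(range(252,272,2))+list(range(374,394,2)): print(u,np.round(W[225,u],4))
o=ctrl.get_obs();print(o["position"],o["orientation"],o["grip_width"])
E
```

```text
188 [ 6.195e-01 -1.003e-01  2.000e-04] [ 5.635e-01 -9.690e-02  5.000e-04]
192 [ 0.6193 -0.1046  0.0007] [ 5.631e-01 -1.014e-01  3.000e-04]
196 [ 0.6219 -0.0689  0.1602] [ 0.5935 -0.0671  0.1606]
200 [ 0.6219 -0.0688  0.1692] [ 0.595  -0.067   0.1699]
204 [ 0.6219 -0.069   0.1761] [ 0.596  -0.0675  0.1762]
208 [ 0.622  -0.0684  0.185 ] [ 0.5975 -0.0671  0.1848]
212 [ 0.6219 -0.0691  0.1891] [ 0.5979 -0.0682  0.1876]
216 [ 0.6218 -0.0708  0.1896] [ 0.5981 -0.0696  0.1896]
220 [ 0.6217 -0.0729  0.1893] [ 0.5979 -0.0714  0.1899]
224 [ 0.6216 -0.0749  0.189 ] [ 0.5973 -0.0741  0.1877]
228 [ 0.6215 -0.0766  0.1897] [ 0.5974 -0.0754  0.1896]
232 [ 0.6214 -0.079   0.1884] [ 0.597  -0.0778  0.1885]
236 [ 0.6213 -0.0808  0.189 ] [ 0.597  -0.0794  0.1896]
252 [ 0.5404 -0.1387 -0.001 ]
254 [ 0.5433 -0.138   0.0012]
256 [ 0.5455 -0.1382  0.0009]
258 [ 0.5925 -0.0742  0.1881]
260 [ 0.5936 -0.0741  0.1886]
262 [ 0.5946 -0.074   0.1889]
264 [ 0.5955 -0.0741  0.1888]
266 [ 0.5965 -0.0741  0.1889]
268 [ 0.5974 -0.0743  0.1886]
270 [ 0.5986 -0.0738  0.19  ]
374 [ 0.6467 -0.0772  0.1884]
376 [ 0.6476 -0.0771  0.1887]
378 [ 0.6484 -0.0768  0.1897]
380 [ 0.6495 -0.0772  0.1887]
382 [ 0.6506 -0.0775  0.188 ]
384 [ 0.6519 -0.0783  0.1862]
386 [ 6.910e-01 -1.467e-01  3.000e-04]
388 [ 6.933e-01 -1.469e-01  4.000e-04]
390 [ 6.957e-01 -1.472e-01 -1.000e-04]
392 [ 6.979e-01 -1.471e-01  6.000e-04]
[ 0.6193047  -0.09798728  0.16084167] [-3.14150225e+00 -7.26254886e-04  1.51430890e+00] 0.059613742893015076
```

Emit:
drive_tool(targets=[[4,0.4,0,0.005],[8.0,0.84,0,0.005],[8.45,0.84,3,0.005],[8.45,0.84,7,0.005],[8.45,0.84,10.5,0.005],[8.45,0.84,12.5,0.005],[8.45,0.84,13.7,0.005],[8.45,0.84,14.4,0.005],[8.45,0.84,14.67,0.005],[8.45,0.84,14.67,0.005],[8.45,0.84,14.67,0.005]])

```text
clock: 6.85
position: [0.6339, -0.0162, 0.0151]
orientation: [3.14, -0.0, 1.507]
force: [0.7, -0.1, -1.7]
grip_width: 0.0598
```

Emit:
drive_tool(targets=[[0,0,0,0],[0,0,0,0],[0,0,0,0],[0,0,0,0],[0,0,0,0]], fingers=-1)

```text
clock: 7.35
position: [0.6331, -0.0162, 0.014]
orientation: [3.141, -0.0, 1.507]
force: [0.1, 0.4, 0.6]
grip_width: 0.0878
```

Emit:
drive_tool(targets=[[0,0,-3,0],[0,0,-7,0],[0,0,-11,0],[-4,0,-14,0],[-7,0,-14,0],[-7,0,-14,0],[-7,0,-14,0]])

```text
clock: 8.05
position: [0.6283, -0.0867, 0.1539]
orientation: [-3.142, -0.0, 1.505]
force: [0.3, 0.8, 0.1]
grip_width: 0.0878
```

```bash
python3 - <<'E'
from m import *
c=ctrl.read_camera("wrist");save(c,"w3.png")
wana(c,"square_tin","s",.042);wana(c,"tile_a","s",.008)
wana(c,"round_tin","c",.030)
o=ctrl.get_obs();print(o["position"],o["orientation"],o["grip_width"])
E
```

```text
square_tin 0.94 px 321 119 zt 0.0425 (array([635.4, -17.2]), array([59. , 59.8]), 86.2)
tile_a 0.69 px 318 277 zt 0.0085 (array([ 620.6, -184.5]), array([37.9, 84.6]), 86.2)
tile_a 0.67 px 316 113 zt 0.0085 (array([633.9, -15.2]), array([84.5, 84.1]), 85.5)
round_tin 0.67 px 193 235 zt 0.0305 (array([ 487.7, -126.3]), array([45.3, 49.2]), array([ 488.3, -126.8]), 25.5)
[ 0.62846448 -0.08429881  0.1533579 ] [-3.14062974e+00 -7.53471412e-04  1.50892851e+00] 0.08779518280811678
```

View pics/w3.png

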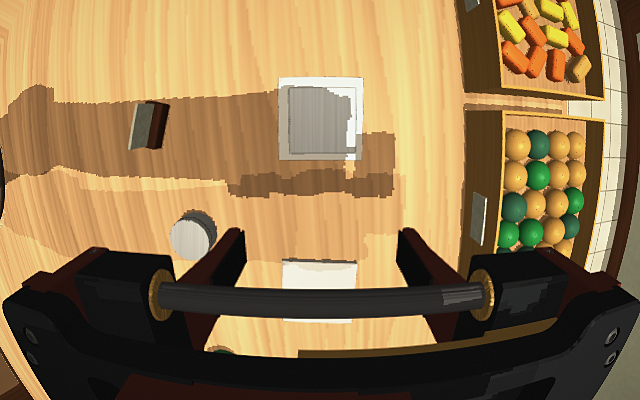

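```bash
python3 - <<'E'
from m import *
for n in ["scene","side"]:
    c=ctrl.read_camera(n); print(n)
    for o,k in [("square_tin","s"),("tile_a","s"),("bottle","c")]: ana(c,o,k)
    save(c,n+"3.png",(230,150,390,330) if n=="scene" else (230,120,390,260),4)
E
```

```text
scene
square_tin 0.85 px 301 246 ztop 0.0405 n 435 (array([ 0.6371, -0.0164]), array([58.5, 56.5]), 88.0)
tile_a 0.96 px 370 203 ztop 0.0068 n 710 (array([0.5883, 0.2162]), array([81. , 85.9]), 1.4)
tile_a 0.8 px 226 277 ztop 0.0069 n 1019 (array([ 0.6174, -0.2086]), array([81.7, 85.9]), 83.9)
tile_a 0.78 px 301 257 ztop 0.0068 n 235 (array([ 0.6361, -0.0145]), array([82.5, 77.2]), 85.0)
bottle 0.92 px 157 241 ztop 0.1088 n 55 (array([ 0.4757, -0.3271]), 0.0116)
bottle 0.65 px 346 164 ztop 0.0301 n 81 (array([0.4457, 0.2203]), 0.0195)
side
square_tin 0.67 px 288 183 ztop 0.0422 n 249 (array([ 0.6313, -0.015 ]), array([60.2, 58.4]), 86.8)
tile_a 0.84 px 309 149 ztop 0.0083 n 375 (array([ 0.6126, -0.209 ]), array([86.5, 78.7]), 83.2)
tile_a 0.67 px 284 251 ztop 0.008 n 730 (array([0.5831, 0.2147]), array([81. , 87.2]), 1.9)
tile_a 0.52 px 288 183 ztop 0.0422 n 237 (array([ 0.6306, -0.0149]), array([60.2, 56.9]), 86.8)
bottle 0.89 px 360 122 ztop 0.1089 n 20 (array([ 0.472 , -0.3255]), 0.0131)
bottle 0.67 px 288 184 ztop 0.0421 n 235 (array([ 0.6297, -0.0142]), 0.0373)
```

View pics/side3.png

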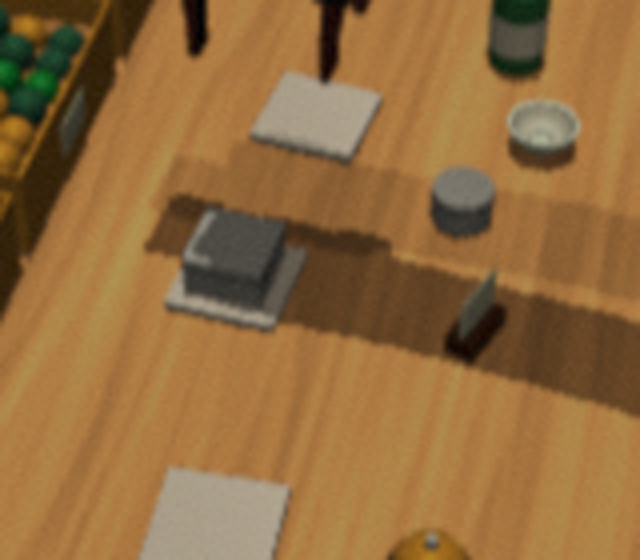

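View pics/scene3.png

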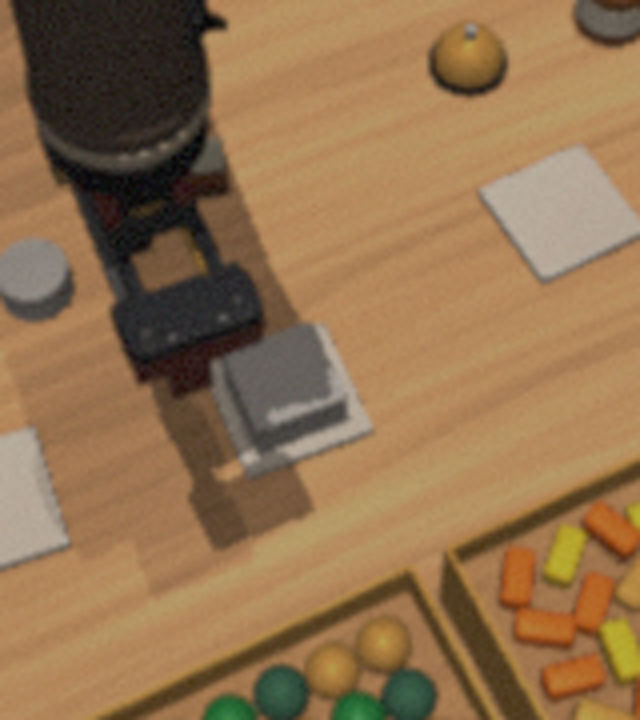

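Emit:
drive_tool(targets=[[4,0,0,0],[7,0,3,0],[7,0,7,0],[7,0,10.5,0],[7,0,12.8,0],[7,0,13.7,0],[7,0,14,0],[7,0,14,0]])

```text
clock: 9.45
position: [0.6336, -0.0163, 0.0146]
orientation: [3.141, -0.0, 1.507]
force: [-0.1, -0.3, 0.1]
grip_width: 0.0883
```

Emit:
drive_tool(targets=[[0,0,0,0],[0,0,0,0],[0,0,0,0],[0,0,0,0],[0,0,0,0],[0,0,0,0],[0,0,-0.2,0],[0.2,-0.23,-0.3,0],[0.2,-0.23,-0.2,0],[0.2,-0.23,0,0],[0.2,-0.23,0,0]], fingers=1)

```text
clock: 10.55
position: [0.6306, -0.0137, 0.0145]
orientation: [-3.141, -0.0, 1.507]
force: [-3.5, 0.5, 7.3]
grip_width: 0.0598
```

Emit:
drive_tool(targets=[[0,0,0,0],[0,0,0,0],[0,0,0,0],[0,0,0,0],[0,0,-1,0],[0,0,-4,0],[0,0,-8,0],[0,0,-12,0],[4,0,-16,0],[6,0,-16,0]], fingers=-1)

```text
clock: 11.55
position: [0.6374, 0.0472, 0.1803]
orientation: [3.133, -0.002, 1.506]
force: [0.6, -0.3, 0.2]
grip_width: 0.0881
```

```bash
python3 - <<'E'
from m import *
for n in ["scene","side"]:
    c=ctrl.read_camera(n); print(n)
    for o,k in [("square_tin","s"),("tile_a","s")]: ana(c,o,k)
c=ctrl.read_camera("wrist");save(c,"w4.png")
wana(c,"square_tin","s",.042);wana(c,"tile_a","s",.008);wana(c,"jar","c",.068)
o=ctrl.get_obs();print(o["clock"],o["position"],o["orientation"],o["grip_width"])
E
```

```text
scene
square_tin 0.77 px 301 245 ztop 0.0406 n 471 (array([ 0.6324, -0.0143]), array([58.9, 58.7]), 86.7)
square_tin 0.62 px 300 256 ztop 0.0067 n 303 (array([ 0.6335, -0.0134]), array([83.1, 82.9]), 85.9)
tile_a 0.9 px 301 257 ztop 0.0065 n 258 (array([ 0.6353, -0.0136]), array([82.9, 79.7]), 86.2)
tile_a 0.81 px 226 277 ztop 0.0069 n 999 (array([ 0.6189, -0.2088]), array([81.5, 80.9]), 83.0)
tile_a 0.7 px 371 203 ztop 0.0068 n 668 (array([0.5878, 0.2155]), array([83.6, 84.6]), 1.3)
side
square_tin 0.79 px 289 184 ztop 0.0419 n 251 (array([ 0.6268, -0.0118]), array([61.2, 55.3]), 86.7)
tile_a 0.87 px 313 150 ztop 0.0087 n 250 (array([ 0.6015, -0.2091]), array([91.4, 58.2]), 85.5)
tile_a 0.84 px 283 252 ztop 0.0082 n 660 (array([0.5832, 0.216 ]), array([81. , 84.3]), 1.9)
tile_a 0.77 px 290 194 ztop 0.0079 n 122 (array([ 0.6278, -0.012 ]), array([80.5, 80.8]), 87.3)
square_tin 0.59 px 321 241 zt 0.0425 (array([631.9, -13.2]), array([61.2, 60. ]), 86.2)
tile_a 0.98 px 318 343 zt 0.0084 (array([ 621.1, -184.5]), array([41.4, 83.6]), 83.3)
tile_a 0.88 px 265 35 zt 0.0085 (array([587.9, 213.7]), array([84.4, 85.4]), 1.8)
tile_a 0.78 px 324 220 zt 0.0085 (array([633.9, -13.3]), array([87. , 84.9]), 85.9)
12.05 [0.63448347 0.04467824 0.17343407] [-3.14071313e+00  5.58469038e-04  1.50528898e+00] 0.0876164090012223
```

View pics/w4.png

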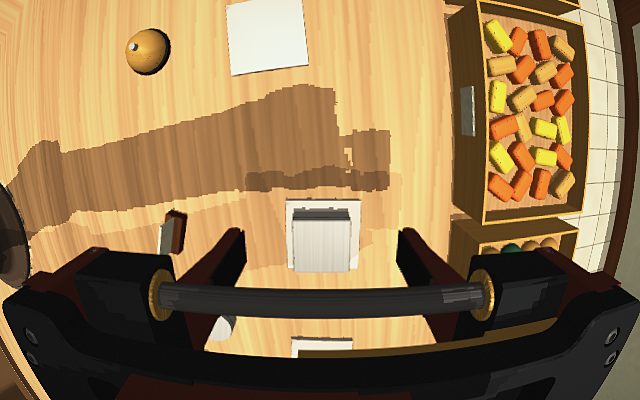

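Emit:
drive_tool(targets=[[3.5,-2.5,0,-0.02],[7,-5,0,-0.04],[10.5,-7.6,0,-0.064],[14,-10.1,0,-0.064],[17.5,-12.7,0,-0.064],[21,-15.2,0,-0.064],[24.5,-17.8,0,-0.064],[27,-19.6,0,-0.064],[27.97,-20.27,1,-0.064],[27.97,-20.27,1,-0.064],[27.97,-20.27,1,-0.064]])

```text
clock: 13.15
position: [0.4512, 0.3359, 0.1632]
orientation: [-3.141, 0.002, 1.569]
force: [-0.0, -0.2, -0.5]
grip_width: 0.0877
```

```bash
python3 - <<'E'
from m import *
c=ctrl.read_camera("wrist");save(c,"w5.png")
wana(c,"tile_a","s",.008);wana(c,"jar","c",.068)
for i in range(3):
  c=ctrl.read_camera("wrist");o=ctrl.get_obs();print(o["clock"],o["position"],o["orientation"],o["grip_width"])
E
```

```text
tile_a 0.89 px 447 260 zt 0.0085 (array([616.4, 249.3]), array([25.5, 50.2]), 48.9)
jar 0.75 px 319 194 zt 0.0685 (array([451.4, 337.8]), array([52.5, 53.5]), array([451.8, 337.7]), 27.5)
jar 0.74 px 324 74 zt 0.0685 (array([456.6, 445.1]), array([52.3, 52.8]), array([456.6, 445. ]), 27.0)
jar 0.66 px 427 49 zt 0.0685 (array([551.8, 475.7]), array([52.6, 54.9]), array([551.7, 475.7]), 28.1)
jar 0.62 px 427 153 zt 0.0685 (array([553.1, 376.5]), array([52.4, 55. ]), array([553.1, 377. ]), 28.1)
13.35 [0.45154931 0.33639262 0.16402686] [3.14113250e+00 4.17373234e-04 1.56807227e+00] 0.08805216163326808
13.4 [0.4513389  0.33669762 0.16408336] [3.14112774e+00 1.86325410e-04 1.56844496e+00] 0.08792168080470582
13.45 [0.45113349 0.33697658 0.16410404] [3.14117529e+00 6.62860999e-05 1.56895403e+00] 0.08803157894135798
```

View pics/w5.png

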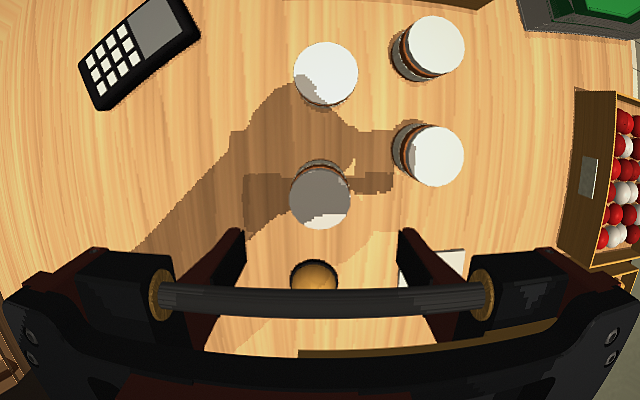

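Emit:
drive_tool(targets=[[0,0,3,0],[0,0,7,0],[0,0,10.5,0],[0,0,13,0],[0,0,14.4,0],[0,0,14.7,0],[0,0,14.7,0]])

```text
clock: 14.15
position: [0.4507, 0.338, 0.0173]
orientation: [3.141, -0.0, 1.571]
force: [-0.3, -0.9, 0.4]
grip_width: 0.0879
```

Emit:
drive_tool(targets=[[0,0,0,0],[0,0,0,0],[0,0,0,0],[0,0,0,0],[0,0,0,0],[0,0,0,0],[0,0,0,0],[0,0,0,0]], fingers=1, newtons=25)

```text
clock: 14.95
position: [0.4505, 0.3381, 0.0174]
orientation: [3.141, -0.0, 1.571]
force: [-0.7, -0.1, 5.9]
grip_width: 0.0559
```

Emit:
drive_tool(targets=[[0,0,-1,0],[0,0,-4,0],[0,0,-8,0],[0,0,-12,0],[-2,2,-14,0],[-5,5,-14,0],[-8,8.5,-14,0],[-11,12,-14,0],[-12.27,13.55,-14,0],[-12.27,13.55,-14,0],[-12.27,13.55,-14,0]])

```text
clock: 16.05
position: [0.5852, 0.2153, 0.1568]
orientation: [-3.14, -0.0, 1.57]
force: [-0.2, 0.1, -0.8]
grip_width: 0.0556
```

```bash
python3 - <<'E'
from m import *
c=ctrl.read_camera("wrist");save(c,"w6.png")
wana(c,"tile_a","s",.008);wana(c,"jar","c",.208)
o=ctrl.get_obs();print(o["clock"],o["position"],o["orientation"],o["grip_width"])
E
```

```text
tile_a 0.72 px 366 338 zt 0.0085 (array([650. ,  21.1]), array([28.2, 60.3]), 72.4)
tile_a 0.62 px 322 174 zt 0.0085 (array([587.4, 221.2]), array([85.5, 72.2]), 1.0)
jar few 0.73 0.0681164842356456
jar 0.7 px 320 259 zt 0.2078 (array([586.9, 228.9]), array([27.1, 53.5]), array([586.8, 219.1]), 26.0)
jar few 0.54 0.013456306448285502
16.2 [0.58455902 0.21684372 0.15703214] [-3.14088721e+00 -6.37963291e-04  1.57318411e+00] 0.055863925777736974
```

View pics/w6.png

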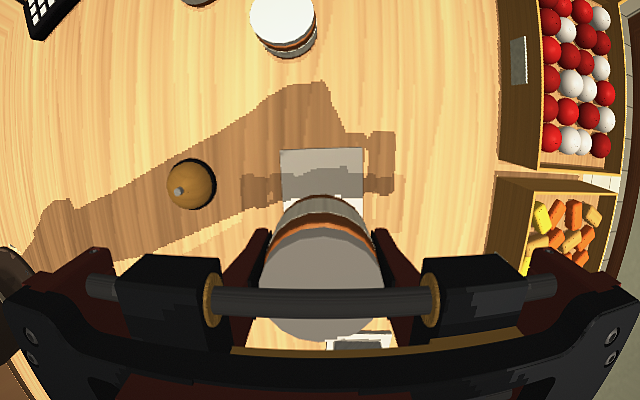

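Emit:
drive_tool(targets=[[0,0,3,0],[0,0,7,0],[0,0,10,0],[0,0,12,0],[0,0,12.9,0],[0,0,13.15,0],[0,0,13.15,0],[0,0,13.15,0]])

```text
clock: 17.0
position: [0.5867, 0.2158, 0.0267]
orientation: [3.139, -0.001, 1.571]
force: [0.3, 0.3, -1.5]
grip_width: 0.0558
```

Emit:
drive_tool(targets=[[0,0,0,0],[0,0,0,0],[0,0,0,0],[0,0,0,0],[0,0,0,0],[0,0,-2,0],[0,0,-6,0],[0,0,-10,0],[-3,0,-14,0],[-7,0,-17,0],[-7,0,-17,0]], fingers=-1)

```text
clock: 18.1
position: [0.589, 0.1392, 0.2005]
orientation: [3.134, 0.001, 1.563]
force: [0.8, -0.5, -0.1]
grip_width: 0.0879
```

```bash
python3 - <<'E'
from m import *
c=ctrl.read_camera("wrist");save(c,"w7.png")
wana(c,"tile_a","s",.008);wana(c,"jar","c",.076)
o=ctrl.get_obs();print(o["clock"],o["position"],o["orientation"],o["grip_width"])
for n in ["scene","side"]:
    c=ctrl.read_camera(n); print(n)
    for o,k in [("jar","c"),("tile_a","s")]: ana(c,o,k)
E
```

```text
tile_a 0.59 px 353 271 zt 0.0085 (array([635.9,  12.4]), array([38.9, 84.3]), 89.0)
tile_a 0.56 px 316 115 zt 0.0085 (array([587.6, 214.4]), array([85.3, 84.7]), 2.1)
18.25 [0.58548875 0.14561311 0.19520088] [-3.14139129e+00 -5.18088636e-04  1.57060118e+00] 0.08779298379868064
scene
jar 0.94 px 443 154 ztop 0.0664 n 200 (array([0.5532, 0.4766]), 0.0267)
jar 0.87 px 372 195 ztop 0.0747 n 229 (array([0.5891, 0.2134]), 0.0259)
jar 0.82 px 415 135 ztop 0.0669 n 182 (array([0.4574, 0.4458]), 0.0265)
jar 0.78 px 415 166 ztop 0.0665 n 210 (array([0.5548, 0.3762]), 0.0259)
tile_a 0.93 px 300 257 ztop 0.0067 n 249 (array([ 0.6338, -0.0146]), array([80.3, 83.6]), 88.3)
tile_a 0.77 px 226 277 ztop 0.0069 n 1013 (array([ 0.6183, -0.2086]), array([82.3, 82.6]), 83.4)
tile_a 0.66 px 368 207 ztop 0.0071 n 270 (array([0.5891, 0.2145]), array([80.3, 80.7]), 2.6)
side
jar 0.87 px 279 298 ztop 0.0677 n 312 (array([0.5509, 0.3772]), 0.0262)
jar 0.82 px 283 242 ztop 0.0758 n 242 (array([0.5834, 0.2151]), 0.0268)
jar 0.78 px 268 335 ztop 0.0677 n 366 (array([0.5495, 0.4784]), 0.026)
jar 0.58 px 313 332 ztop 0.0676 n 369 (array([0.454 , 0.4453]), 0.0269)
tile_a 0.69 px 285 256 ztop 0.008 n 308 (array([0.5822, 0.216 ]), array([80. , 83.4]), 0.8)
tile_a 0.68 px 288 195 ztop 0.0078 n 129 (array([ 0.6292, -0.0096]), array([79. , 82.7]), 86.9)
```

View pics/w7.png

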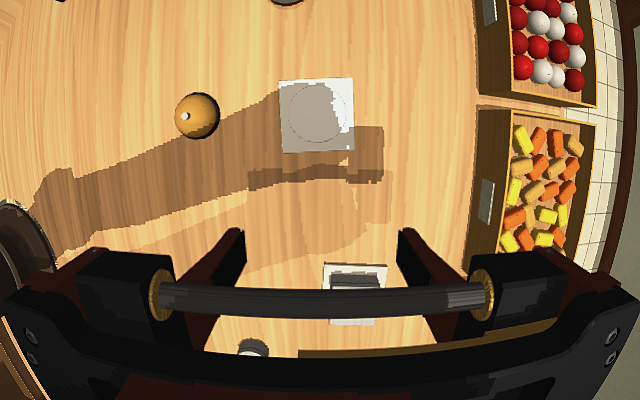

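Emit:
drive_tool(targets=[[-4,-1,0,0],[-8,-2,0,0],[-12.5,-3,0,0],[-17,-4,0,0],[-21.5,-5,0,0],[-26,-6,0,0],[-30.5,-7,0,0],[-35,-8,0,0],[-39.5,-9.2,0,0],[-43.5,-10.3,0,0],[-46.5,-11,0,0],[-47.2,-11.1,0,0]])

```text
clock: 19.75
position: [0.4729, -0.3307, 0.195]
orientation: [-3.14, 0.002, 1.566]
force: [0.5, 0.9, 0.3]
grip_width: 0.0876
```

Emit:
drive_tool(targets=[[0,0,0,0],[0,0,0,0]])

```text
clock: 19.95
position: [0.4756, -0.3249, 0.1951]
orientation: [-3.141, -0.001, 1.573]
force: [-0.3, 0.5, 0.1]
grip_width: 0.088
```

```bash
python3 - <<'E'
from m import *
c=ctrl.read_camera("wrist");save(c,"w8.png")
wana(c,"tile_a","s",.008);wana(c,"bottle","c",.110)
o=ctrl.get_obs();print(o["clock"],o["position"],o["orientation"],o["grip_width"])
E
```

```text
tile_a 0.72 px 438 86 zt 0.0085 (array([ 616.9, -210.7]), array([84.5, 85.2]), 83.4)
bottle 0.6 px 319 194 zt 0.1105 (array([ 476.3, -328.5]), array([23. , 24.5]), array([ 476.7, -328.5]), 12.8)
20.1 [ 0.47566431 -0.3249292   0.19539367] [ 3.14144576e+00 -6.92090349e-04  1.57353724e+00] 0.08772467363083662
```

View pics/w8.png

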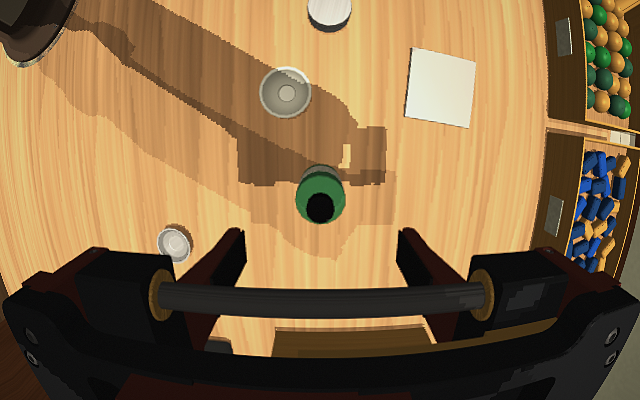

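Emit:
drive_tool(targets=[[-0.05,0,3,0],[-0.05,0,7,0],[-0.05,0,11,0],[-0.05,0,14,0],[-0.05,0,15.3,0],[-0.05,0,15.5,0],[-0.05,0,15.5,0]])

```text
clock: 20.8
position: [0.4756, -0.3272, 0.0413]
orientation: [3.141, 0.0, 1.571]
force: [-1.1, 0.1, -0.5]
grip_width: 0.0876
```

Emit:
drive_tool(targets=[[0,0,0,0],[0,0,0,0],[0,0,0,0],[0,0,0,0],[0,0,0,0],[0,0,0,0],[0,0,0,0],[0,0,0,0],[0,0,0,0]], fingers=1, newtons=25)

```text
clock: 21.7
position: [0.4748, -0.3273, 0.0406]
orientation: [3.141, 0.0, 1.571]
force: [-1.2, 0.0, 3.3]
grip_width: 0.0477
```

Emit:
drive_tool(targets=[[0,0,-1,0],[0,0,-4,0],[0,0,-8,0],[0,0,-11,0],[2,2,-13,0],[5,5.5,-13,0],[8,9,-13,0],[10.5,12.5,-13,0],[11.8,14.1,-13,0],[11.8,14.1,-13,0],[11.8,14.1,-13,0]])

```text
clock: 22.8
position: [0.615, -0.2098, 0.17]
orientation: [-3.14, 0.001, 1.571]
force: [-0.8, -1.2, -2.4]
grip_width: 0.0475
```

```bash
python3 - <<'E'
from m import *
c=ctrl.read_camera("wrist");save(c,"w9.png")
wana(c,"tile_a","s",.008);wana(c,"bottle","c",.240)
o=ctrl.get_obs();print(o["clock"],o["position"],o["orientation"],o["grip_width"])
E
```

```text
tile_a 0.82 px 323 174 zt 0.0085 (array([ 618.3, -210.5]), array([84.5, 84.7]), 83.8)
tile_a 0.76 px 337 30 zt 0.0084 (array([632.8, -30.9]), array([56.1, 84.5]), 86.0)
bottle 0.84 px 320 260 zt 0.2399 (array([ 616.6, -215.1]), array([14.2, 24.6]), array([ 616.5, -211.5]), 11.7)
22.95 [ 0.61444305 -0.21117392  0.1705504 ] [-3.14078892e+00  7.88913115e-04  1.56821579e+00] 0.0473974848333394
```

View pics/w9.png

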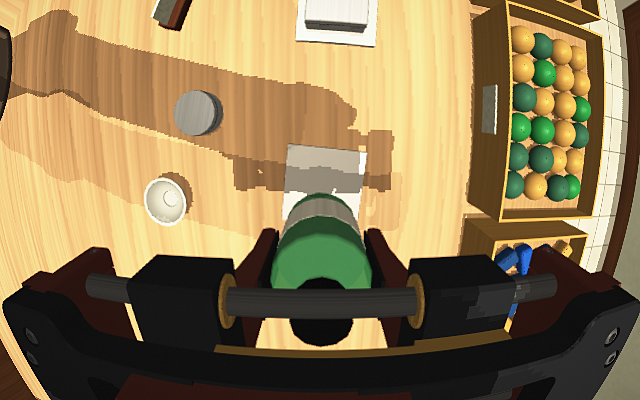

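Emit:
drive_tool(targets=[[0,0.1,3,0],[0,0.1,7,0],[0,0.1,10,0],[0,0.1,11.4,0],[0,0.1,12,0],[0,0.1,12.15,0],[0,0.1,12.15,0],[0,0.1,12.15,0]])

```text
clock: 23.75
position: [0.6178, -0.2096, 0.0505]
orientation: [3.139, 0.001, 1.571]
force: [-0.2, -0.2, -1.7]
grip_width: 0.0475
```

Emit:
drive_tool(targets=[[0,0,0,0],[0,0,0,0],[0,0,0,0],[0,0,0,0],[0,0,0,0],[0,0,-2,0],[0,0,-6,0],[0,0,-10,0],[0,0,-13,0],[0,0,-15,0],[0,0,-15,0]], fingers=-1)

```text
clock: 24.85
position: [0.6185, -0.2098, 0.2025]
orientation: [3.136, 0.001, 1.571]
force: [-0.1, -0.7, -0.2]
grip_width: 0.0881
```

```bash
python3 - <<'E'
from m import *
c=ctrl.read_camera("wrist");save(c,"w10.png")
wana(c,"tile_a","s",.008);wana(c,"bottle","c",.118);wana(c,"round_tin","c",.03);
o=ctrl.get_obs();print(o["clock"],o["position"],o["orientation"],o["grip_width"])
for n in ["scene","side"]:
    c=ctrl.read_camera(n); print(n);save(c,n+"10.png")
    for o,k in [("bottle","c"),("tile_a","s"),("round_tin","c"),("square_tin","s")]: ana(c,o,k)
E
```

```text
tile_a 0.91 px 318 170 zt 0.0085 (array([ 618.4, -210.7]), array([85.1, 85.1]), 84.0)
tile_a 0.67 px 332 33 zt 0.0084 (array([633.1, -26.4]), array([67.6, 85.1]), 88.8)
bottle 0.74 px 319 191 zt 0.1184 (array([ 619.3, -210.7]), array([22.8, 24.3]), array([ 619.2, -210.5]), 12.7)
round_tin 0.87 px 203 112 zt 0.0305 (array([ 486.9, -128. ]), array([46.3, 48.5]), array([ 487.5, -128. ]), 25.1)
25.05 [ 0.61605027 -0.20898248  0.19737227] [-3.13938971e+00 -6.18253274e-04  1.57087241e+00] 0.08771799840617461
scene
bottle 0.78 px 223 270 ztop 0.109 n 19 (array([ 0.6234, -0.2101]), 0.0095)
tile_a 0.76 px 368 207 ztop 0.0065 n 319 (array([0.5879, 0.2155]), array([81.7, 83.1]), 3.3)
tile_a 0.68 px 300 257 ztop 0.0068 n 234 (array([ 0.6349, -0.0136]), array([81.3, 80.8]), 86.5)
round_tin 0.8 px 238 219 ztop 0.0288 n 201 (array([ 0.4841, -0.126 ]), 0.0247)
square_tin 0.57 px 301 245 ztop 0.0409 n 465 (array([ 0.632, -0.014]), array([58.3, 58.4]), 86.0)
side
bottle 0.56 px 309 137 ztop 0.1125 n 9 (array([ 0.614 , -0.2077]), 0.007)
tile_a 0.76 px 284 257 ztop 0.0083 n 267 (array([0.5834, 0.2173]), array([79.9, 79.6]), 3.7)
tile_a 0.7 px 309 152 ztop 0.0083 n 180 (array([ 0.6121, -0.2062]), array([79.5, 77.6]), 84.2)
tile_a 0.67 px 286 194 ztop 0.008 n 99 (array([0.6184, 0.0044]), array([103.4,  59.6]), 29.5)
round_tin 0.72 px 345 169 ztop 0.0306 n 98 (array([ 0.481 , -0.1262]), 0.0233)
square_tin 0.97 px 289 184 ztop 0.0417 n 260 (array([ 0.6268, -0.0152]), array([64.7, 56.4]), 86.9)
```

View pics/scene10.png

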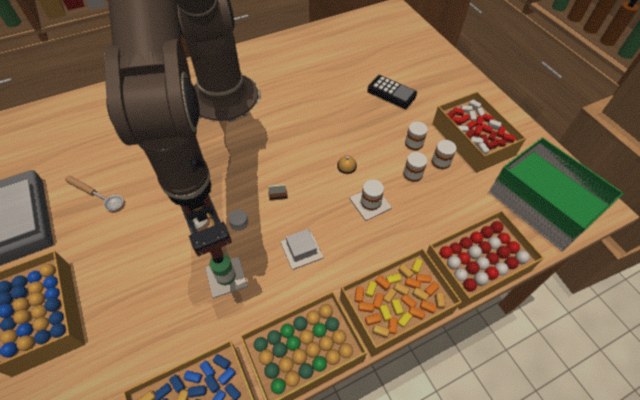

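Emit:
drive_tool(targets=[[2,-3.2,0,0],[4.5,-7,0,0],[6.8,-10.5,2,0],[8,-12.7,4.5,0],[8.27,-13.19,6,0],[8.27,-13.19,6,0],[8.27,-13.19,6,0]])

```text
clock: 26.25
position: [0.4856, -0.1269, 0.1396]
orientation: [3.141, 0.0, 1.571]
force: [-0.1, -0.6, 0.1]
grip_width: 0.0876
```

```bash
python3 - <<'E'
from m import *
c=ctrl.read_camera("wrist");save(c,"w11.png")
wana(c,"round_tin","c",.03);wana(c,"square_tin","s",.042);wana(c,"tile_a","s",.008)
o=ctrl.get_obs();print(o["clock"],o["position"],o["orientation"],o["grip_width"])
E
```

```text
round_tin 0.66 px 319 195 zt 0.0305 (array([ 485.5, -127.1]), array([46. , 47.3]), array([ 485.7, -127.2]), 24.4)
square_tin 0.98 px 472 81 zt 0.0425 (array([629.9, -15.3]), array([60.8, 62.4]), 86.0)
tile_a 0.85 px 447 243 zt 0.0085 (array([ 626.9, -177.8]), array([37.1, 85.3]), 64.8)
tile_a 0.57 px 446 94 zt 0.0085 (array([632.3, -15.7]), array([84.2, 85.8]), 86.4)
26.45 [ 0.48598175 -0.1270535   0.13970316] [3.14000714e+00 3.27241663e-04 1.57026243e+00] 0.08789526893054138
```

View pics/w11.png

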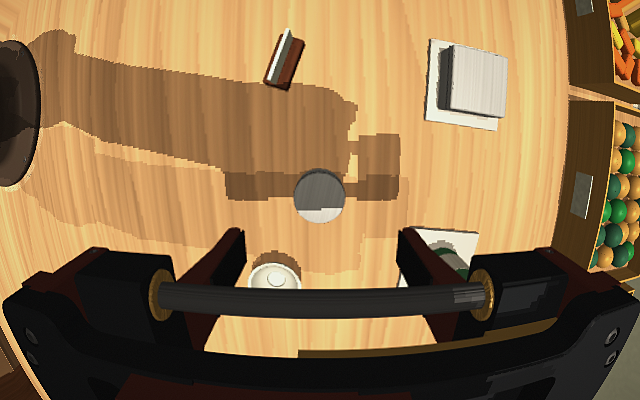

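Emit:
drive_tool(targets=[[0,0,3,0],[0,0,7,0],[0,0,10.5,0],[0,0,12.5,0],[0,0,13.2,0],[0,0,13.3,0],[0,0,13.3,0]])

```text
clock: 27.15
position: [0.4858, -0.1268, 0.0068]
orientation: [3.14, 0.0, 1.571]
force: [0.5, -0.5, -0.7]
grip_width: 0.0878
```

Emit:
drive_tool(targets=[[0,0,0,0],[0,0,0,0],[0,0,0,0],[0,0,0,0],[0,0,0,0],[0,0,0,0],[0,0,0,0],[0,0,0,0],[0,0,0,0]], fingers=1, newtons=15)

```text
clock: 28.05
position: [0.4849, -0.1265, 0.0061]
orientation: [3.142, -0.0, 1.571]
force: [-1.5, -0.7, 4.4]
grip_width: 0.048
```

Emit:
drive_tool(targets=[[0,0,-1,0],[0,0,-4,0],[0,0,-8,0],[0,0,-12,0],[2,2,-15,0],[5,6,-15,0],[8,10,-15,0],[10.5,13.5,-15,0],[11.22,14.55,-15,0],[11.22,14.55,-15,0],[11.22,14.55,-15,0]])

```text
clock: 29.15
position: [0.6292, -0.0156, 0.1556]
orientation: [-3.14, 0.001, 1.57]
force: [-0.5, -0.2, -1.1]
grip_width: 0.0478
```

```bash
python3 - <<'E'
from m import *
c=ctrl.read_camera("wrist");save(c,"w12.png")
wana(c,"round_tin","c",.18);wana(c,"square_tin","s",.042);wana(c,"tile_a","s",.008)
o=ctrl.get_obs();print(o["clock"],o["position"],o["orientation"],o["grip_width"])
W=wpw(c)
for v in range(196,250,4): print(v,np.round(W[v,320],4))
for v in (225,235):print([np.round(W[v,u],3).tolist() for u in (list(range(266,282,2))+list(range(364,380,2)))])
E
```

```text
round_tin 0.57 px 320 251 zt 0.18 (array([630.7, -12. ]), array([40.5, 48.3]), array([630.6, -14.5]), 24.3)
square_tin 0.6 px 322 184 zt 0.0425 (array([632.5, -10.4]), array([53.8, 60.2]), 87.1)
square_tin few 0.57 0.00820521171870199
tile_a 0.84 px 326 171 zt 0.0085 (array([634. , -13.4]), array([83.3, 83.9]), 86.7)
tile_a 0.77 px 311 330 zt 0.0086 (array([ 618.3, -205.1]), array([89.1, 51.9]), 0.9)
tile_a 0.69 px 275 5 zt 0.0082 (array([588.4, 174.7]), array([15.7, 83.2]), 86.4)
29.35 [ 0.62957087 -0.01587974  0.15632232] [-3.14150441e+00  4.41148663e-04  1.56883794e+00] 0.04809116275598435
196 [ 0.6298 -0.0154  0.0424]
200 [ 0.6298 -0.0192  0.0425]
204 [ 0.6297 -0.0231  0.0422]
208 [0.6303 0.0072 0.1576]
212 [0.6304 0.0071 0.1647]
216 [0.6304 0.0071 0.1713]
220 [0.6304 0.0072 0.1778]
224 [0.6304 0.006  0.1802]
228 [0.6304 0.0038 0.1797]
232 [0.6304 0.0018 0.1799]
236 [ 6.304e-01 -4.000e-04  1.795e-01]
240 [ 0.6304 -0.002   0.1806]
244 [ 0.6304 -0.0046  0.1795]
248 [ 0.6304 -0.0063  0.1804]
[[0.57, -0.059, 0.0], [0.572, -0.059, 0.001], [0.575, -0.059, 0.001], [0.577, -0.058, 0.001], [0.579, -0.059, 0.0], [0.581, -0.058, 0.001], [0.584, -0.058, 0.002], [0.586, -0.059, 0.001], [0.678, -0.059, -0.001], [0.68, -0.059, 0.0], [0.682, -0.059, 0.001], [0.684, -0.059, 0.0], [0.687, -0.059, -0.0], [0.689, -0.059, 0.0], [0.691, -0.059, 0.0], [0.693, -0.059, -0.0]]
[[0.602, -0.005, 0.167], [0.603, -0.005, 0.167], [0.604, -0.005, 0.168], [0.605, -0.005, 0.168], [0.605, -0.006, 0.163], [0.607, -0.006, 0.164], [0.607, -0.009, 0.158], [0.585, -0.071, 0.0], [0.655, -0.008, 0.158], [0.655, -0.006, 0.163], [0.656, -0.006, 0.164], [0.657, -0.005, 0.167], [0.658, -0.005, 0.168], [0.659, -0.005, 0.168], [0.66, -0.005, 0.168], [0.661, -0.005, 0.167]]
```

View pics/w12.png

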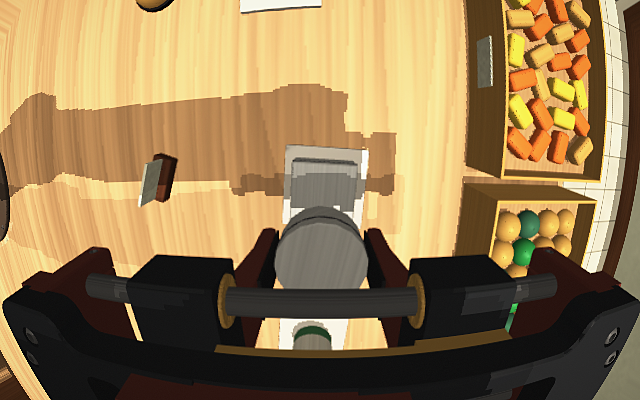

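Emit:
drive_tool(targets=[[0,0,6,0],[0,0,8,0],[0,0,8,0],[0,0,8,0],[0,0,8,0],[0,0,8,0]])

```text
clock: 29.95
position: [0.6317, -0.0145, 0.0781]
orientation: [3.138, -0.0, 1.571]
force: [-0.0, 0.3, -1.1]
grip_width: 0.0477
```

```bash
python3 - <<'E'
from m import *
for k in range(2):
    c=ctrl.read_camera("wrist");save(c,"w13.png")
    W=wpw(c)
    print(np.round(np.median([W[v,320] for v in range(210,219,2)],0),4))
    o=ctrl.get_obs();print(o["clock"],o["position"])
wana(c,"square_tin","s",.042);wana(c,"round_tin","c",.10)
for n in ["scene","side"]:
    c=ctrl.read_camera(n); print(n);save(c,n+"13.png",(240,180,360,290) if n=="scene" else (230,120,350,220),5)
    for o,k in [("round_tin","c"),("square_tin","s")]: ana(c,o,k)
E
```

```text
[0.6328 0.008  0.0905]
30.0 [ 0.6315088  -0.01440007  0.07784296]
[0.6326 0.008  0.0904]
30.05 [ 0.63128308 -0.01435664  0.07752123]
square_tin 0.72 px 319 195 zt 0.0424 (array([632.4,  -3.2]), array([40.4, 60.1]), 87.4)
round_tin 0.96 px 320 251 zt 0.1021 (array([633. , -11.5]), array([42.1, 49.2]), array([632.9, -14.2]), 24.8)
scene
square_tin 0.82 px 299 250 ztop 0.0408 n 144 (array([ 0.6454, -0.0277]), array([73.6, 39.3]), 39.0)
side
round_tin 0.53 px 288 168 ztop 0.1002 n 118 (array([ 0.6278, -0.0143]), 0.0236)
square_tin 0.83 px 289 186 ztop 0.0424 n 187 (array([ 0.6254, -0.0105]), array([56. , 57.3]), 83.8)
```

View pics/side13.png

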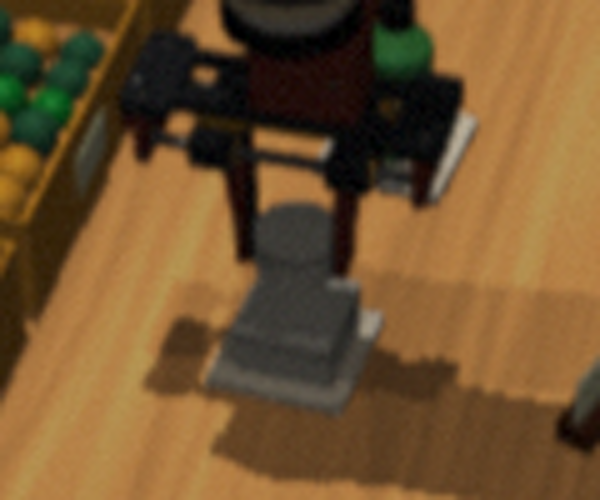

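View pics/w13.png

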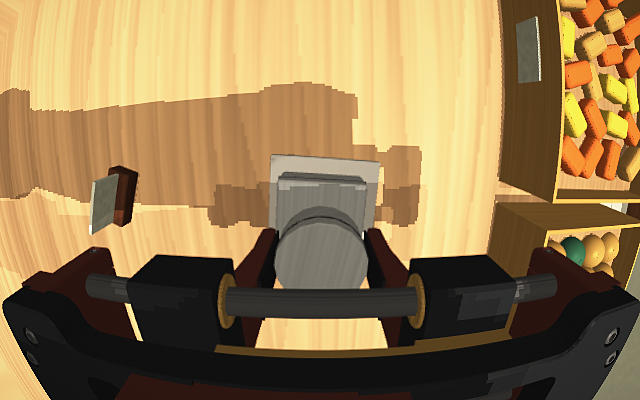

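Emit:
drive_tool(targets=[[0.15,0,1,0],[0.15,0,2,0],[0.15,0,2.5,0],[0.15,0,2.73,0],[0.15,0,2.73,0],[0.15,0,2.73,0],[0.15,0,2.73,0]])

```text
clock: 31.15
position: [0.6305, -0.0129, 0.0485]
orientation: [3.142, 0.0, 1.571]
force: [0.5, 0.2, -1.8]
grip_width: 0.0476
```

```bash
python3 - <<'E'
from m import *
c=ctrl.read_camera("wrist");save(c,"w14.png")
W=wpw(c)
print(ctrl.get_obs()["position"],ctrl.get_obs()["force"])
for v in range(196,260,4): print(v,np.round(W[v,320],4))
wana(c,"square_tin","s",.042);wana(c,"round_tin","c",.072)
E
```

```text
[ 0.63046277 -0.01288649  0.04852234] [ 0.03648054 -0.2728056  -1.85527625]
196 [0.6315 0.0146 0.0425]
200 [0.6315 0.0122 0.0424]
204 [0.6315 0.01   0.0428]
208 [0.6315 0.0095 0.049 ]
212 [0.6315 0.0095 0.0565]
216 [0.6316 0.0096 0.0635]
220 [0.6316 0.0101 0.0713]
224 [0.6316 0.0087 0.073 ]
228 [0.6316 0.0065 0.0725]
232 [0.6316 0.0046 0.073 ]
236 [0.6316 0.0028 0.0736]
240 [6.316e-01 1.000e-04 7.200e-02]
244 [ 0.6316 -0.0016  0.0729]
248 [ 0.6316 -0.0037  0.0731]
252 [ 0.6316 -0.0056  0.0736]
256 [ 0.6315 -0.0082  0.0726]
square_tin 0.97 px 322 203 zt 0.0424 (array([633.4,   3.6]), array([27.9, 59.3]), 87.5)
round_tin 0.9 px 320 251 zt 0.0728 (array([632. ,  -9.6]), array([41.1, 48.3]), array([632. , -12.1]), 24.3)
round_tin few 0.72 0.02121516922895114
```

View pics/w14.png

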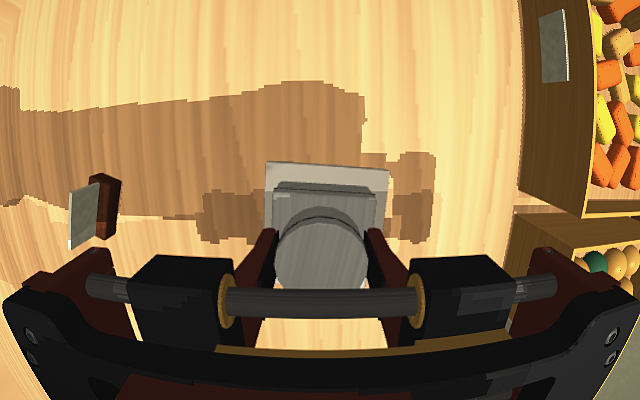

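Emit:
drive_tool(targets=[[0.05,0,0,0],[0.1,0.03,0,0],[0.1,0.03,0,0],[0.1,0.03,0,0]])

```text
clock: 31.7
position: [0.6307, -0.0118, 0.0487]
orientation: [3.142, -0.0, 1.571]
force: [0.2, -0.8, -1.4]
grip_width: 0.0477
```

Emit:
drive_tool(targets=[[0,0,0,0],[0,0,0,0],[0,0,0,0],[0,0,0,0],[0,0,0,0],[0,0,-2,0],[0,0,-6,0],[0,0,-10,0],[-3,0,-14,0],[-6,0,-16,0],[-6,0,-16,0],[-6,0,-16,0]], fingers=-1)

```text
clock: 32.9
position: [0.6307, -0.0725, 0.2091]
orientation: [3.141, -0.0, 1.569]
force: [-1.2, 0.5, -1.0]
grip_width: 0.0876
```

```bash
python3 - <<'E'
from m import *
c=ctrl.read_camera("wrist");save(c,"w15.png",(200,40,440,200),3)
wana(c,"square_tin","s",.042);wana(c,"round_tin","c",.072);wana(c,"tile_a","s",.008)
o=ctrl.get_obs();print(o["clock"],o["position"])
for n in ["scene","side"]:
    c=ctrl.read_camera(n); print(n);save(c,n+"15.png")
    for o,k in [("round_tin","c"),("square_tin","s"),("tile_a","s"),("jar","c"),("bottle","c")]: ana(c,o,k)
    for o in ["bell","dish","card_stand"]:
        print(o,[(round(d["score"],2),np.round(d["position"],3).tolist()) for d in ctrl.landmark_of(c,o)])
E
```

```text
square_tin 0.7 px 320 130 zt 0.0424 (array([631.8, -14.4]), array([60.1, 59.6]), 85.5)
round_tin 0.77 px 320 130 zt 0.0725 (array([631.9, -13.1]), array([45.9, 46.4]), array([631.9, -13.2]), 23.9)
tile_a 0.89 px 323 129 zt 0.0085 (array([633.7, -15.1]), array([84.7, 85.1]), 86.3)
tile_a 0.85 px 310 265 zt 0.0085 (array([ 620.1, -196. ]), array([59.8, 83.8]), 84.4)
33.1 [ 0.63019518 -0.07027923  0.20736846]
scene
round_tin 0.85 px 301 238 ztop 0.0707 n 231 (array([ 0.6326, -0.0123]), 0.0224)
square_tin 0.6 px 301 250 ztop 0.0405 n 151 (array([ 0.6341, -0.0137]), array([58.7, 53.4]), 86.8)
tile_a 0.78 px 369 207 ztop 0.007 n 321 (array([0.5892, 0.2149]), array([81.3, 82.4]), 2.7)
tile_a 0.77 px 300 257 ztop 0.0068 n 295 (array([ 0.6351, -0.0134]), array([83.9, 80.6]), 85.4)
tile_a 0.55 px 227 281 ztop 0.0067 n 548 (array([ 0.6183, -0.2095]), array([83.5, 81.7]), 83.6)
jar 0.81 px 416 135 ztop 0.0665 n 171 (array([0.4569, 0.4458]), 0.0268)
jar 0.73 px 415 167 ztop 0.0665 n 186 (array([0.5551, 0.3754]), 0.0264)
jar 0.64 px 444 154 ztop 0.0668 n 194 (array([0.5527, 0.4763]), 0.0267)
jar 0
[... 472 characters left out ...]
e_a 0.69 px 308 151 ztop 0.0086 n 207 (array([ 0.614 , -0.2084]), array([82.2, 83.2]), 84.7)
tile_a 0.56 px 291 195 ztop 0.0082 n 101 (array([ 0.6268, -0.01  ]), array([80.3, 77.5]), 85.7)
jar 0.9 px 313 331 ztop 0.0678 n 363 (array([0.4536, 0.446 ]), 0.0261)
jar 0.88 px 268 334 ztop 0.0677 n 397 (array([0.5502, 0.4765]), 0.0276)
jar 0.74 px 282 242 ztop 0.0758 n 244 (array([0.5844, 0.2151]), 0.0267)
jar 0.64 px 279 298 ztop 0.0678 n 295 (array([0.5515, 0.3774]), 0.0261)
bottle 0.77 px 309 138 ztop 0.0937 n 34 (array([ 0.6117, -0.2043]), 0.0182)
bell [(0.71, [0.438, 0.219, 0.002]), (0.37, [0.616, -0.21, 0.006])]
dish [(0.75, [0.436, -0.227, -0.003])]
card_stand [(0.67, [0.456, -0.002, 0.0])]
```

View pics/w15.png

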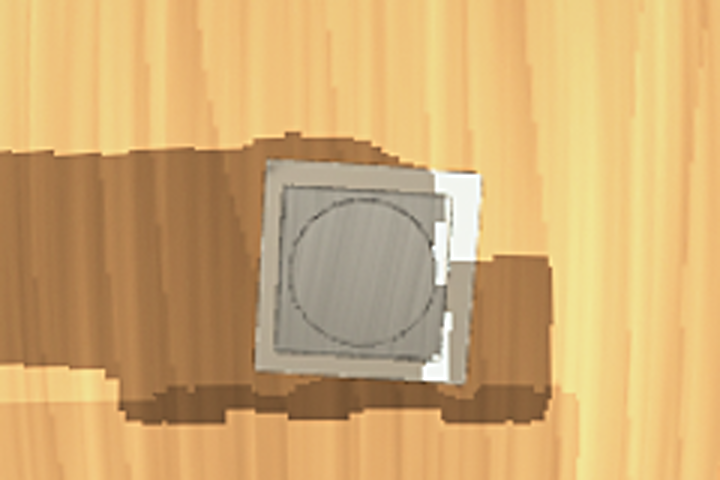

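View pics/side15.png

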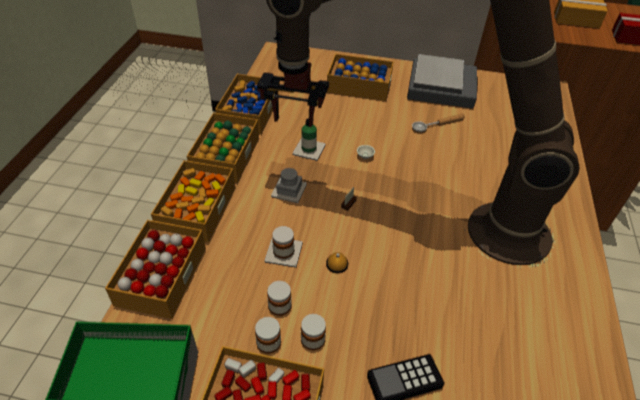

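View pics/scene15.png

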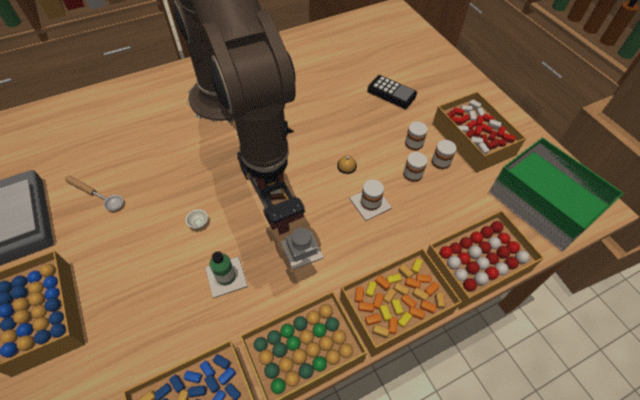

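```bash
python3 -c "
from cell import ctrl
print(ctrl.close_job())"
```

```text
the job is handed in; nothing more can be done
None
```

The gift display is set up and handed in, at about 33 s on the clock. I placed the square tin on the middle tile, the jar (of four look-alikes, the one nearest the base) on the left tile, the bottle on the right tile, and the round tin on top of the square tin. After the first placing I regripped the square tin once to correct an offset of about 3 mm.

**Centring in the last pictures:**

| Thing | Measured against | Offset | Camera |
|---|---|---|---|
| Square tin | middle tile | about 2 mm | wrist |
| Round tin | square tin | about 1.5 mm | wrist |
| Jar | left tile | about 1 mm | scene and side |
| Bottle | right tile | about 1 mm | wrist, just after placing |

- **Upright:** the measured top heights match things standing upright on their places: square tin 42 mm, round tin 72 mm, jar 76 mm, bottle 118 mm.
- **Bystanders:** the bell, dish and card stand read within the detector's error (about 4 mm) of their starting positions. The gripper was open and clear of everything at hand-in.
- **Disagreements:** the scene and side cameras differed by 3–7 mm in x on the same things, so I relied on differences within one camera and on averages. The last side view gave no usable bottle top (94 mm), but the scene and wrist readings agreed with each other. The last side view also did not find the square tin.

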